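# Press the worn bush out of a guide block

### The job

Take the red-handled ejector out of its rest, find the small hole in the top of the guide block with its tip, and press the worn bush down out of the block until it stands on the floor of the catch cup below. The block lies loose in its pocket, so feel for the hole and press gently: never lean on the stand with more than 30 N. Then draw the ejector out, hang it back upright in its rest and let go, leaving the things around undisturbed.

Things in the scene. Friction and masses are not known exactly. Their poses are not given: they have to be found in the camera images.
- stand: fixed press-out stand, 146 x 146 mm: dark base, four pillars, grey frame plate with a raised rim (top at z = 78 mm) round a 106 mm square pocket. Origin: centre of the underside, z up. In the pocket lies an aluminium guide block, 92 x 92 x 28 mm, its flat top at z = 94 mm. It can slide 7 mm either way in the stand's x and y (about 3 N moves it); it cannot turn or lift
- stand_centre (a point): point on the stand's axis at the height of the block's top (z = 94 mm). In the middle of the block's top is a vertical hole 12 mm in diameter, 12 mm deep, that opens below into the bush's seat. Where the block lies in its play is not reported: the hole is off this point by up to 7 mm in the stand's x and up to 7 mm in its y
- bush (a joint): how far the worn bronze bush (24 mm in diameter, 16 mm long, bore too small for the ejector) is pushed down from its seat, in m: 0 = home, its top 12 mm below the block's top; 0.016 = just out of the block; 0.026 = on the cup's floor (hard stop). Starts at 0 to 0.003. Resists with 12 N pushed slowly, 1.2 N more per 10 mm/s; stays where it is left
- catch_cup (a point): middle of the floor of the black catch cup under the block, 40 mm above the bench, on the stand's axis
- ejector: loose steel ejector, 115 mm long, 0.16 kg, upright. Origin: centre of the tip face, z up to the handle. Shank 10 mm in diameter, z = 0 to 55 mm, nose tapered over the first 3 mm (7 mm across at the face); collar 28 mm in diameter, z = 55 to 61; red handle 24 x 24 mm square, faces across its x and y, z = 61 to 111, to be gripped about z = 88; steel cap to z = 115
- ejector_tip (a point): centre of the ejector's tip face (the body's origin)
- ejector_collar (a point): centre of the underside of the ejector's collar, 55 mm above the tip; it rests on the mouth of the rest when hung there
- rest: fixed rest for the ejector: dark flange 76 x 76 x 8 mm with an upright aluminium tube, 40 mm across, bore 18 mm in diameter, mouth at z = 66 mm. Origin: centre of the underside, z up. The ejector hangs in the bore by its collar, its tip 11 mm above the bench
- rest_mouth (a point): centre of the tube's mouth, 66 mm above the bench
- new_bush: loose new bronze bush standing on the bench, 24 mm in diameter, 16 mm high; bystander. Origin: centre of the underside
- parts_dish: loose grey round dish of screws, 67 mm across, 24 mm high; bystander. Origin: centre of the underside
- calliper: loose calliper lying flat, 55 x 205 x 16 mm, long along its y; bystander. Origin: centre of the underside
Things that resemble listed ones, but are neither listed nor needed, are in the scene too. What is shaped like the ejector but yellow is not meant.

How it is judged:
By the outcome, as a careful person would: the job done as asked, in the order asked, and still so for the second after the job is handed in, with the robot touching nothing.
It also fails if it takes over 72 s, if anything falls off the work surface, if the arm or the gripper's body presses on something with over 40 N, if the wrist force passes 120 N, or if a joint passes its speed limit or range.

### The arm

A 7-joint arm with a two-finger parallel gripper is mounted at the origin on a cart in front of the work surface, level with it; the furniture and walls round the work are solid. World frame = base frame: x ahead of the robot, y to its left, z up, the work surface at z = 0. Lengths are in m, angles in rad, forces in N, time in s.
With the tool pointing down it reaches from about 0.4 to 0.85 m from the base axis. Payload 10.4 kg.
Tool frame: the origin (TCP) lies at the very end of the fingers, on their centre line; the grasp point (between the pads) lies 19 mm behind it; y points along the fingers, x is the direction in which the jaws open and shut, and the axes are right-handed (so a half turn about y gives the same grasp; the last joint's range is limited). The gripper opens to 87 mm and grips with 3 to 60 N. Pads are 19 mm wide; open, the fingers measure 117 mm over their backs; the gripper's body (75 mm by 190 mm) begins 51 mm behind the grasp point.
Start: joints at [1.282, 0.332, -0.065, 1.46, 0.022, 1.35, -0.088], TCP at [0.164, -0.603, 0.223] pointing down, gripper open.
Joint ranges: [-2.6, 2.6], [-0.5, 2.12], [-1.47, 1.34], [0.16, 2.42], [-1.27, 4.41], [0.06, 2.06], [-2.6, 2.6]. Speed limits (rad/s): [2.22, 2.22, 2.79, 2.79, 3.14, 3.14, 3.14].

### API

Orientations are given as a unit quaternion [x, y, z, w].
In Python, from bench import readout, vision, r gives the robot as it stands.
- The arm moves only by the tool arm_command, never from a script. Its argument "targets" is a list that holds one entry, the list of rows, each a list of 6 numbers: the shift along the tool's x, y, z in m, then the turn, a rotation vector about the tool's x, y, z in degrees. A call has 1 to 12 rows; each row shifts and turns the commanded pose from where the row before left it, along the tool's axes as they then stand; what a row does not reach is not made up. A row lasts 1/12 s, in which the tool goes at most 41.7 mm and 7.16 degrees, less where a joint would pass 70% of its speed; a pose out of reach is approached as far as the arm can. A call is refused whole if a number of a shift passes 0.0417 or a number of a turn 7.16, either way. A call with a gripper value outside its range is refused whole. "hand" is the opening, from 0 (shut) to 1 (fully open), set as the call begins (left out, the last holds). The fingers move at their own pace and stop on an object; "grip_force" is the grip in N (left out, the last holds). Time passes only in rows, so rows that do not move let the fingers close. It gives the time, the measured TCP pose, the force and the opening at its end, in the units of the state.
- readout.read_state(): the state, without advancing time (a new reading comes with each control period).
- vision.camera(name): name is "scene" or "top"; returns a dict with "pixels" (400x640x3 uint8, blue, green, red), "fovy" (degrees; the focal length in pixels is half the picture's height over the tangent of half this angle, whatever the lens; pixels are square), "cx", "cy" (the principal point, pixels), "R" (3x3) and "t" (3): a world point X has camera coordinates R X + t. Camera axes: x right, y down, z forward; pixel columns grow to the right and rows downward; lengths in m; the calibration is good to about 2 mm. A picture is of the moment at which its call begins. There is no depth.
- r.close_job(): hands the job in, once; it reports no verdict.
The state is a dict: "time": time; "joint_positions": joint angles; "joint_vel": joint speeds; "joint_torque": joint torques, N m; "ee_pos": TCP position; "eef_rot": TCP orientation; "ft_force": force on the tool from outside, world axes, zero at the start; "torque": the same for the moment, N m; "width": finger opening in m.
Only numpy, scipy, OpenCV 4.12 (cv2) and the standard library are available. Lean on these libraries where they do the work, as an engineer would, in place of code of your own. Each camera call takes 0.05 s, during which the arm holds its last target.

## Working session

There is one attempt and no reset: what is moved stays moved. The work goes in short steps, Python scripts to look and compute and a tool call to move; the robot and the scene stay as the last step left them, time stands still between calls to the robot, and variables do not carry over. Pictures are saved under pics/ and viewed, and the job is handed in when it is done.

Besides the shell and the picture viewer there is one more tool, called after "Request:" as name(argument=value, ...) on one line, values as JSON. arm_command: Moves the arm, as the interface text tells. Its arguments: {"type":"object","properties":{"targets":{"type":"array","items":{"type":"array","items":{"type":"array","items":{"type":"number"}}}},"hand":{"type":"number"},"grip_force":{"type":"number"}},"required":["targets"]}

```bash
mkdir -p pics; ls; python3 - <<'E'
from bench import readout, vision, r
import cv2,numpy as np
for n in ("scene","top"):
    c=vision.camera(n); cv2.imwrite(f"pics/{n}0.png",c["pixels"])
    print(n,c["fovy"],c["cx"],c["cy"],np.round(c["R"],4).tolist(),np.round(c["t"],4).tolist())
print(readout.read_state())
E
```

```text
pics
scene 56.660396011014655 314.7237832024694 202.75892533702256 [[-0.8407, -0.5415, 0.0024], [-0.3923, 0.6059, -0.6921], [0.3733, -0.5828, -0.7218]] [0.4277, 0.2876, 0.8309]
top 47.10160808052644 317.1825688966645 195.84813750137747 [[0.0191, -0.9998, 0.0044], [-0.9891, -0.0195, -0.1456], [0.1457, -0.0016, -0.9893]] [-0.0105, 0.5339, 1.5184]
{'time': 0.1, 'joint_positions': array([ 1.28239949,  0.3328171 , -0.06470457,  1.46086655,  0.02158982,
        1.34989803, -0.08853927]), 'joint_vel': array([ 0.00042341, -0.00176611,  0.00084568, -0.00322088,  0.00056482,
       -0.00046783, -0.00127654]), 'joint_torque': array([ 2.19534115e-03, -6.24548507e+01,  2.49835302e-02, -3.90718567e+01,
       -6.14947337e-02,  3.65599827e-02,  1.01088631e-04]), 'ee_pos': array([ 0.16408376, -0.60271205,  0.22182384]), 'eef_rot': array([-0.56157651,  0.42971556, -0.42896869,  0.56210517]), 'ft_force': array([-0.50333795, -0.35210443,  0.04745891]), 'torque': array([-0.0136494 ,  0.0152004 , -0.04510755]), 'width': 0.0869647531106716}
```

View pics/scene0.png

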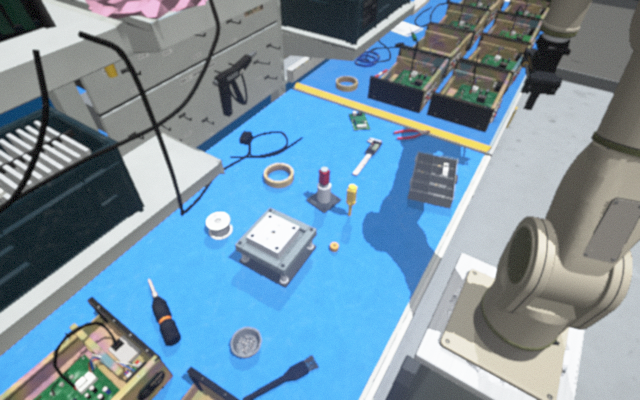

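View pics/top0.png

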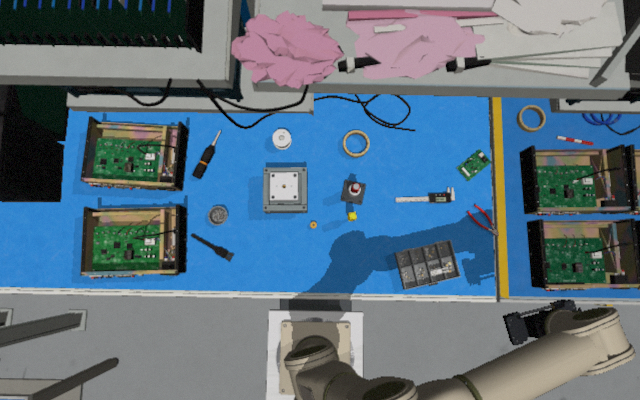

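```bash
python3 - <<'E'
import cv2
t=cv2.imread("pics/top0.png"); s=cv2.imread("pics/scene0.png")
cv2.imwrite("pics/t1.png",cv2.resize(t[155:235,255:375],None,fx=6.6,fy=6.6,interpolation=cv2.INTER_CUBIC))
cv2.imwrite("pics/s1.png",cv2.resize(s[155:290,225:375],None,fx=5,fy=4.4,interpolation=cv2.INTER_CUBIC)[:600])
E
```

```text
(no output)
```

View pics/t1.png

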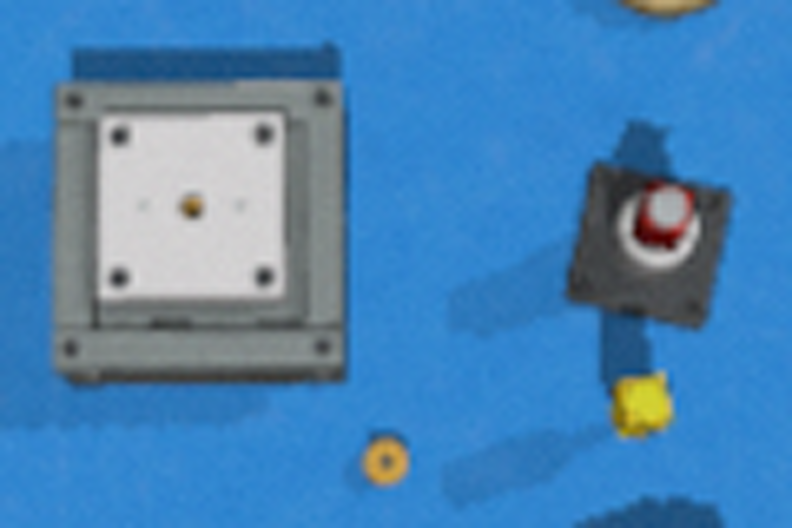

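View pics/s1.png

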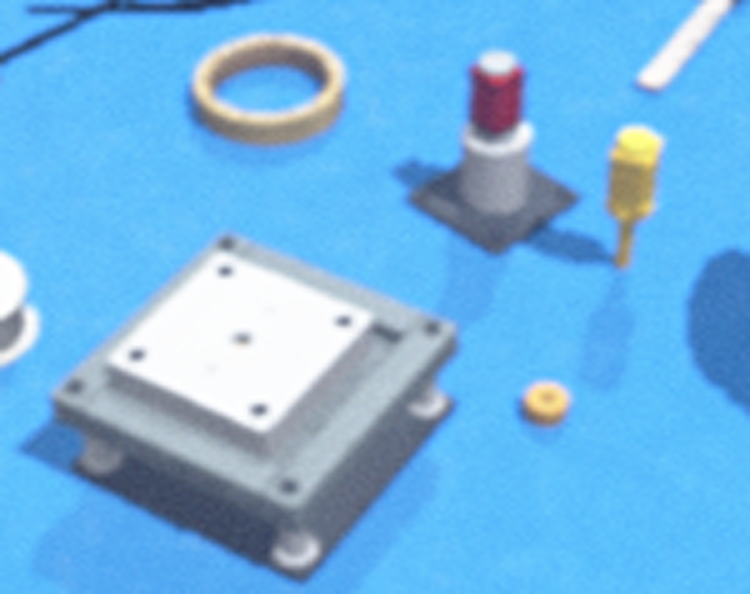

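```bash
python3 - <<'E'
import cv2,numpy as np
t=cv2.imread("pics/top0.png"); s=cv2.imread("pics/scene0.png")
a=cv2.resize(t[176:208,338:370],None,fx=12,fy=12,interpolation=cv2.INTER_NEAREST)
b=cv2.resize(s[160:212,304:346],None,fx=9,fy=7.4,interpolation=cv2.INTER_NEAREST)[:384]
b=cv2.resize(s[160:212,304:346],(380,470),interpolation=cv2.INTER_NEAREST)
a=cv2.copyMakeBorder(a,0,86,0,0,cv2.BORDER_CONSTANT)
cv2.imwrite("pics/z1.png",np.hstack([a,b]))
E
```

```text
(no output)
```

View pics/z1.png

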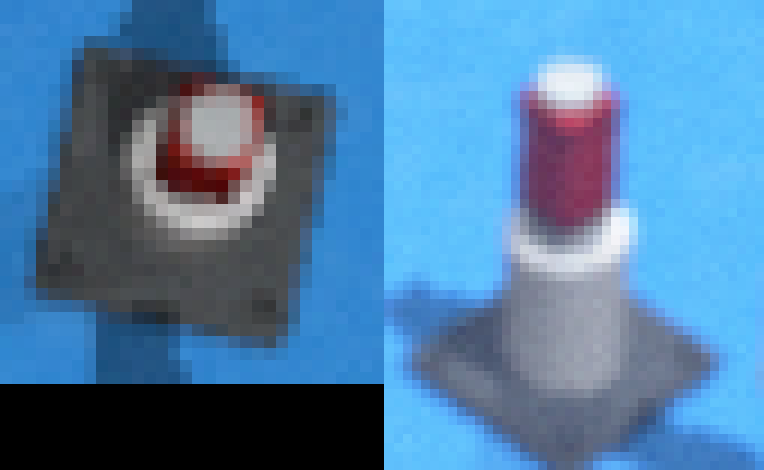

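```bash
cat > h.py <<'E'
from bench import readout, vision, r
import cv2,numpy as np
def load():
    return {n:vision.camera(n) for n in ("scene","top")}
def f(c): return 200/np.tan(np.radians(c["fovy"]/2))
def proj(c,X):
    p=np.atleast_2d(X)@np.array(c["R"]).T+np.array(c["t"]); return p[:,:2]/p[:,2:]*f(c)+[c["cx"],c["cy"]]
def ray(c,uv,z):
    d=np.array([(uv[0]-c["cx"])/f(c),(uv[1]-c["cy"])/f(c),1]); R=np.array(c["R"]);o=-R.T@np.array(c["t"]);d=R.T@d
    return (o+d*(z-o[2])/d[2])[:2]
E
python3 - <<'E'
from h import *
C=load();T=C["top"];S=C["scene"]
np.set_printoptions(precision=4,suppress=True)
for c in (T,S): print("cam",-np.array(c["R"]).T@np.array(c["t"]))
def t12(u,v):return (u/12+338-.5,v/12+176-.5)
def s9(u,v):return ((u-384)/9.048+304-.5,v/9.038+160-.5)
def t6(u,v):return (u/6.6+255-.5,v/6.6+155-.5)
def s5(u,v):return (u/5+225-.5,v/4.4+155-.5)
fl=[ray(T,t12(*p),.008) for p in [(78,45),(335,95),(285,345),(35,290)]]
print("flange top",np.array(fl),np.mean(fl,0))
e=fl[1]-fl[0]; print([np.degrees(np.arctan2(*(fl[(i+1)%4]-fl[i])[::-1])) for i in range(4)])
fs=[ray(S,s9(*p),.008) for p in [(412,360),(718,362),(572,462)]]
print("flange scene",np.array(fs),(fs[0]+fs[1])/2)
print("cap",ray(T,t12(218,120),.126),ray(S,s9(570,86),.126))
print("mouth",ray(T,t12(204,165),.066),ray(S,s9(570,238),.066))
print("hole",ray(T,t6(191,206),.094),ray(S,s5(241,338),.094))
b=[ray(T,t6(*p),.094) for p in [(98,113),(286,113),(286,300),(98,298)]];print("block",np.array(b),np.mean(b,0))
b=[ray(T,t6(*p),.078) for p in [(56,84),(344,82),(345,378),(56,378)]];print("frame",np.array(b),np.mean(b,0))
bs=[ray(S,s5(*p),.094) for p in [(222,246),(374,318),(268,432),(107,358)]];print("block scene",np.array(bs),np.mean(bs,0))
bs=[ray(S,s5(*p),.078) for p in [(228,233),(458,326),(298,502),(54,396)]];print("frame scene",np.array(bs),np.mean(bs,0))
print("yellow top",ray(T,t6(642,405),.115),ray(S,s5(638,136),.115), "tip",ray(S,s5(622,265),0))
print("newbush",ray(T,t6(386,461),.016),ray(S,s5(546,394),.016))
E
```

```text
cam [0.3071 0.0023 1.58  ]
cam [0.1622 0.5416 0.7978]
flange top [[ 0.5989 -0.0924]
 [ 0.5856 -0.1671]
 [ 0.5123 -0.153 ]
 [ 0.5268 -0.0808]] [ 0.5559 -0.1233]
[np.float64(-100.05921443862303), np.float64(169.10032037171072), np.float64(78.58894432849995), np.float64(-9.17853134313982)]
flange scene [[ 0.5986 -0.0948]
 [ 0.5136 -0.1487]
 [ 0.5304 -0.0846]] [ 0.5561 -0.1217]
cap [ 0.5573 -0.1231] [ 0.5576 -0.1228]
mouth [ 0.5548 -0.1244] [ 0.5545 -0.1201]
hole [0.5574 0.1113] [0.56   0.1106]
block [[0.6036 0.1592]
 [0.6054 0.0653]
 [0.5111 0.0629]
 [0.5103 0.156 ]] [0.5576 0.1109]
frame [[0.6213 0.1826]
 [0.6252 0.037 ]
 [0.4746 0.0332]
 [0.4718 0.1772]] [0.5482 0.1075]
block scene [[0.6105 0.0605]
 [0.5136 0.0633]
 [0.5105 0.155 ]
 [0.6058 0.1572]] [0.5601 0.109 ]
frame scene [[0.6245 0.0394]
 [0.4827 0.0344]
 [0.48   0.1748]
 [0.6201 0.183 ]] [0.5518 0.1079]
yellow top [ 0.4601 -0.1122] [ 0.4663 -0.1179] tip [ 0.4659 -0.1159]
newbush [0.4388 0.0123] [0.4427 0.0101]
```

```bash
python3 - <<'E'
from h import *
from scipy.optimize import minimize
C=load()
def corners(x,y,yaw):
    a=np.radians(yaw);c,s=np.cos(a),np.sin(a)
    return np.array([[x+c*u-s*v,y+s*u+c*v,z] for z in (.072,.122) for u in(-.012,.012) for v in(-.012,.012)])
masks={}
for n,(r0,r1,c0,c1) in {"top":(176,208,338,370),"scene":(160,192,308,342)}.items():
    p=C[n]["pixels"][r0:r1,c0:c1].astype(float); b,g,rr=p[...,0],p[...,1],p[...,2]
    red=np.clip((rr-np.maximum(b,g)+ (0 if n=="top" else 0))/60,0,1)
    masks[n]=(red,(r0,c0)); print(n); print((red*9).astype(int)[:, 8:28])
def model(n,x,y,yaw,k=8):
    red,(r0,c0)=masks[n];h,w=red.shape
    def fill(pts):
        P=((pts+.5-[c0,r0])*k).astype(np.float32); m=np.zeros((h*k,w*k),np.uint8)
        cv2.fillConvexPoly(m,cv2.convexHull(np.round(P*16).astype(np.int32)),1,shift=4); return m
    m=fill(proj(C[n],corners(x,y,yaw)))
    t=np.linspace(0,2*np.pi,40); 
    cap=np.array([[x+.009*np.cos(q),y+.009*np.sin(q),z] for z in(.122,.126) for q in t])
    cm=fill(proj(C[n],cap)); m[cm>0]=0
    return cv2.resize(m.astype(float),(w,h),interpolation=cv2.INTER_AREA)
for yaw in range(-45,45,5):
    out=[]
    for n in masks:
        best=min(((np.abs(model(n,x,y,yaw)-cv2.GaussianBlur(masks[n][0],(1,1),0)).sum(),x,y) for x in np.arange(.551,.564,.001) for y in np.arange(-.129,-.116,.001)))
        out.append(np.round(best,3).tolist())
    print(yaw,out)
E
```

```text
top
[[0 0 0 0 0 0 0 0 0 0 0 0 0 0 0 0 0 0 0 0]
 [0 0 0 0 0 0 0 0 0 0 0 0 0 0 0 0 0 0 0 0]
 [0 0 0 0 0 0 0 0 0 0 0 0 0 0 0 0 0 0 0 0]
 [0 0 0 0 0 0 0 0 0 0 0 0 0 0 0 0 0 0 0 0]
 [0 0 0 0 0 0 0 0 0 0 0 0 0 0 0 0 0 0 0 0]
 [0 0 0 0 0 0 0 0 0 0 0 0 0 0 0 0 0 0 0 0]
 [0 0 0 0 0 0 0 1 4 1 0 0 0 0 0 0 0 0 0 0]
 [0 0 0 0 0 0 2 7 6 5 2 4 4 0 0 0 0 0 0 0]
 [0 0 0 0 0 0 2 4 0 0 0 0 4 9 1 0 0 0 0 0]
 [0 0 0 0 0 0 4 3 0 0 0 0 2 9 1 0 0 0 0 0]
 [0 0 0 0 0 0 6 4 0 0 0 0 2 9 0 0 0 0 0 0]
 [0 0 0 0 0 2 9 3 0 0 0 0 1 6 0 0 0 0 0 0]
 [0 0 0 0 0 4 9 9 2 0 0 1 7 5 0 0 0 0 0 0]
 [0 0 0 0 0 5 9 9 7 5 6 9 9 2 0 0 0 0 0 0]
 [0 0 0 0 0 6 9 9 9 9 9 9 6 0 0 0 0 0 0 0]
 [0 0 0 0 0 1 6 9 9 9 9 4 2 0 0 0 0 0 0 0]
 [0 0 0 0 0 0 0 1 1 3 5 1 0 0 0 0 0 0 0 0]
 [0 0 0 0 0 0 0 0 0 0 0 0 0 0 0 0 0 0 0 0]
 [0 0 0 0 0 0 0 0 0 0 0 0 0 0 0 0 0 0 0 0]
 [0 0 0 0 0 0 0 0 0 0 0 0 0 0 0 0 0 0 0 0]
 [0 0 0 0 0 0 0 0 0 0 0 0 0 0 0 0 0 0 0 0]
 [0 0 0 0 0 0 0 0 0 0 0 0 0 0 0 0 0 0 0 0]
 [0 0 0 0 0 0 0 0 0 0 0 0 0 0 0 0 0 0 0 0]
 [0 0 0 0 0 0 0 0 0 0 0 0 0 0 0 0 0 0 0 0]
 [0 0 0 0 0 0 0 0 0 0 0 0 0 0 0 0 0 0 0 0]
 [0 0 0 0 0 0 0 0 0 0
[... 1953 characters left out ...]
73, 0.557, -0.123], [131.369, 0.563, -0.127]]
-15 [[16.278, 0.557, -0.123], [131.947, 0.563, -0.129]]
-10 [[16.951, 0.557, -0.123], [131.244, 0.563, -0.129]]
-5 [[18.818, 0.557, -0.123], [130.134, 0.56, -0.128]]
0 [[21.015, 0.557, -0.123], [127.525, 0.562, -0.128]]
5 [[22.481, 0.557, -0.123], [123.275, 0.562, -0.128]]
10 [[24.136, 0.557, -0.123], [118.744, 0.562, -0.129]]
15 [[25.302, 0.557, -0.123], [112.509, 0.56, -0.128]]
20 [[26.082, 0.557, -0.123], [105.494, 0.561, -0.129]]
25 [[26.507, 0.557, -0.123], [97.244, 0.559, -0.129]]
30 [[26.523, 0.557, -0.123], [88.353, 0.561, -0.129]]
35 [[26.083, 0.557, -0.123], [94.447, 0.562, -0.128]]
40 [[25.136, 0.557, -0.123], [102.962, 0.563, -0.128]]
```

```bash
cat >> h.py <<'E'
from scipy.spatial.transform import Rotation as Ro
np.set_printoptions(precision=4,suppress=True)
def st():
    s=readout.read_state();R=Ro.from_quat(s["eef_rot"]).as_matrix()
    print("t",round(s["time"],2),"p",s["ee_pos"],"F",np.round(s["ft_force"],1),"w",round(s["width"],4)); return s,R
def go(p,xdir=None):
    "tool-frame shift & rotvec deg from current to world p, tool y down, tool x at azimuth xdir deg"
    s,R=st()
    print("x az",np.degrees(np.arctan2(R[1,0],R[0,0])),"y ax",R[:,1])
    print("shift tool mm",1000*R.T@(np.array(p)-s["ee_pos"]))
    if xdir is not None:
        a=np.radians(xdir);x=np.array([np.cos(a),np.sin(a),0]);y=np.array([0,0,-1.]);D=np.column_stack([x,y,np.cross(x,y)])
        print("turn",np.degrees(Ro.from_matrix(R.T@D).as_rotvec()))
        print("shift in target axes mm",1000*D.T@(np.array(p)-s["ee_pos"]))
E
python3 -c "
from h import *
for a in(-16,74,-106):go([.557,-.123,.2],a)"
```

```text
t 0.3 p [ 0.1641 -0.6029  0.2223] F [-0.5  0.1 -0.3] w 0.0872
x az -74.77104067241123 y ax [-0.0001  0.0004 -1.    ]
shift tool mm [-359.8864   22.4325  505.1268]
turn [ -0.0106 -58.771   -0.0232]
shift in target axes mm [245.3431  22.2976 569.6351]
t 0.3 p [ 0.1641 -0.6029  0.2223] F [-0.5  0.1 -0.3] w 0.0872
x az -74.77104067241123 y ax [-0.0001  0.0004 -1.    ]
shift tool mm [-359.8864   22.4325  505.1268]
turn [  -0.0308 -148.771    -0.0114]
shift in target axes mm [ 569.6351   22.2976 -245.3431]
t 0.3 p [ 0.1641 -0.6029  0.2223] F [-0.5  0.1 -0.3] w 0.0872
x az -74.77104067241123 y ax [-0.0001  0.0004 -1.    ]
shift tool mm [-359.8864   22.4325  505.1268]
turn [ 0.0086 31.229  -0.0231]
shift in target axes mm [-569.6351   22.2976  245.3431]
```

Request:
arm_command(targets=[[[-0.022,0,0.031,0,-4.9,0],[-0.019,0,0.033,0,-4.9,0],[-0.0165,0,0.034,0,-4.9,0],[-0.0135,0,0.0355,0,-4.9,0],[-0.0105,0,0.0365,0,-4.9,0],[-0.0075,0,0.037,0,-4.9,0],[-0.004,0,0.038,0,-4.9,0],[-0.001,0,0.038,0,-4.9,0],[0.0025,0,0.038,0,-4.9,0],[0.006,0,0.0375,0,-4.9,0],[0.009,0,0.037,0,-4.9,0],[0.012,0,0.036,0,-4.9,0]]], hand=0.65)

```text
time: 1.3
ee_pos: [0.4539, -0.2488, 0.2228]
eef_rot: [0.701, -0.097, 0.097, -0.7]
ft_force: [0.7, -0.3, 0.7]
width: 0.057
```

```bash
python3 -c "
from h import *
go([.557,-.123,.2],-16)"
```

```text
t 1.3 p [ 0.4539 -0.2488  0.2228] F [ 0.7 -0.3  0.7] w 0.057
x az -15.736569168591693 y ax [ 0.0004 -0.0006 -1.    ]
shift tool mm [ 65.0987  22.8091 149.0452]
turn [0.0272 0.2634 0.0337]
shift in target axes mm [ 64.4262  22.8419 149.3321]
```

Request:
arm_command(targets=[[[0.013,0.004,0.03,0,0,0],[0.013,0.004,0.03,0,0,0],[0.013,0.004,0.03,0,0,0],[0.013,0.004,0.03,0,0,0],[0.0125,0.004,0.029,0,0,0],[0,0,0,0,0,0],[0,0,0,0,0,0],[0,0,0,0,0,0]]])

```text
time: 1.97
ee_pos: [0.5558, -0.1254, 0.2024]
eef_rot: [0.7, -0.098, 0.098, -0.7]
ft_force: [0.1, 0.0, 0.1]
width: 0.0563
```

```bash
python3 -c "
from h import *
go([.557,-.123,.080],-16)
C=load();s=C['scene']['pixels'];t=C['top']['pixels']
cv2.imwrite('pics/a1.png',np.hstack([cv2.resize(s[110:220,265:375],(400,400),interpolation=2),cv2.resize(t[150:230,310:390],(400,400),interpolation=2)]))"
```

```text
t 1.97 p [ 0.5558 -0.1254  0.2024] F [0.1 0.  0.1] w 0.0563
x az -15.981908803498719 y ax [-0.0005 -0.0004 -1.    ]
shift tool mm [  0.524  122.3892   2.6769]
turn [ 0.0275  0.0181 -0.0199]
shift in target axes mm [  0.4807 122.3907   2.6184]
```

View pics/a1.png

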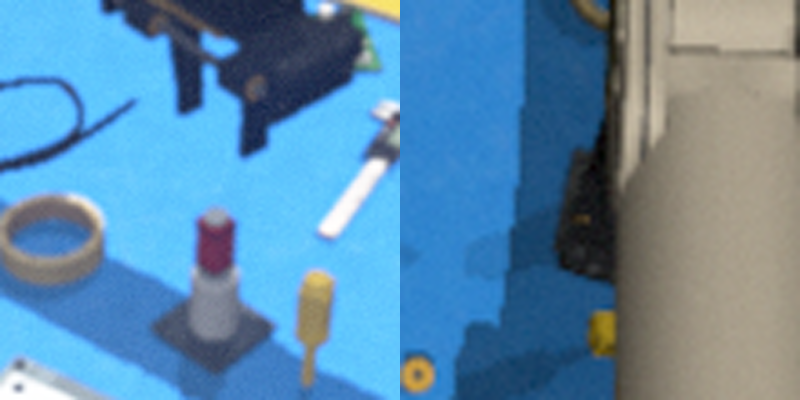

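Request:
arm_command(targets=[[[0.0005,0.02,0.0026,0,0,0],[0,0.02,0,0,0,0],[0,0.02,0,0,0,0],[0,0.02,0,0,0,0],[0,0.015,0,0,0,0],[0,0.012,0,0,0,0],[0,0.01,0,0,0,0],[0,0.0055,0,0,0,0],[0,0,0,0,0,0],[0,0,0,0,0,0]]])

```text
time: 2.9
ee_pos: [0.5575, -0.1227, 0.0805]
eef_rot: [0.7, -0.098, 0.098, -0.7]
ft_force: [-0.1, 0.8, 0.9]
width: 0.0564
```

```bash
python3 -c "
from h import *
go([.557,-.123,.080],-16)
C=load();s=C['scene']['pixels'];t=C['top']['pixels']
cv2.imwrite('pics/a2.png',np.hstack([cv2.resize(s[130:220,280:370],(540,540),interpolation=2)]))"
```

```text
t 2.9 p [ 0.5575 -0.1227  0.0805] F [-0.1  0.8  0.9] w 0.0564
x az -15.98356028189994 y ax [ 0.0005 -0.0002 -1.    ]
shift tool mm [-0.3972  0.5131 -0.4239]
turn [0.0041 0.0164 0.0315]
shift in target axes mm [-0.3968  0.5133 -0.424 ]
```

View pics/a2.png

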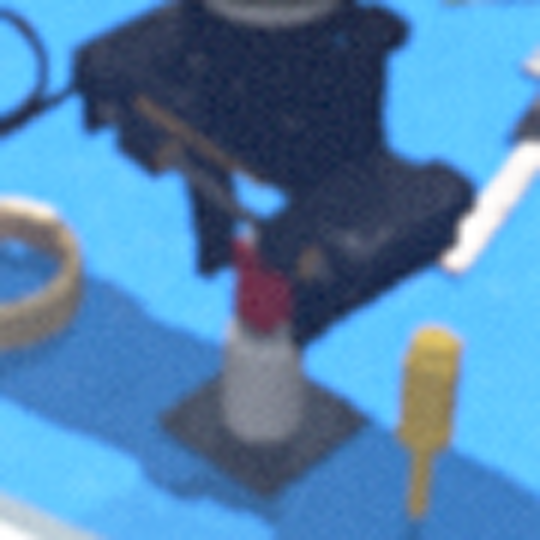

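Handle sits between the fingers. Close gently first, then firmly.

Request:
arm_command(targets=[[[0,0,0,0,0,0],[0,0,0,0,0,0],[0,0,0,0,0,0],[0,0,0,0,0,0],[0,0,0,0,0,0],[0,0,0,0,0,0]]], hand=0, grip_force=15)

```text
time: 3.5
ee_pos: [0.5572, -0.1224, 0.0801]
eef_rot: [0.7, -0.098, 0.098, -0.7]
ft_force: [-1.0, 0.8, 1.0]
width: 0.0247
```

Request:
arm_command(targets=[[[0,0,0,0,0,0],[0,0,0,0,0,0],[0,0,0,0,0,0]]], grip_force=50)

```text
time: 3.75
ee_pos: [0.5572, -0.1224, 0.0801]
eef_rot: [0.7, -0.098, 0.098, -0.7]
ft_force: [-0.7, 0.5, 1.3]
width: 0.0235
```

Request:
arm_command(targets=[[[0,-0.004,0,0,0,0],[0,-0.008,0,0,0,0],[0,-0.012,0,0,0,0],[0,-0.014,0,0,0,0],[0,-0.014,0,0,0,0],[0,-0.014,0,0,0,0],[0,-0.014,0,0,0,0],[0,-0.014,0,0,0,0],[0,-0.014,0,0,0,0],[0,-0.012,0,0,0,0],[0,0,0,0,0,0],[0,0,0,0,0,0]]])

```text
time: 4.75
ee_pos: [0.5576, -0.1225, 0.2009]
eef_rot: [0.7, -0.098, 0.099, -0.7]
ft_force: [-0.1, -0.2, -2.3]
width: 0.0237
```

```bash
python3 -c "
from h import *
go([.5585,.1105,.184],-16)
C=load();s=C['scene']['pixels'];t=C['top']['pixels']
cv2.imwrite('pics/a3.png',np.hstack([cv2.resize(s[110:220,270:380],(550,550),interpolation=2)]))"
```

```text
t 4.75 p [ 0.5576 -0.1225  0.2009] F [-0.1 -0.2 -2.3] w 0.0237
x az -15.973326021264146 y ax [ 0.0015 -0.0006 -1.    ]
shift tool mm [-63.3221  16.7175 224.2788]
turn [0.0086 0.0267 0.0941]
shift in target axes mm [-63.3989  16.855  224.2468]
```

View pics/a3.png

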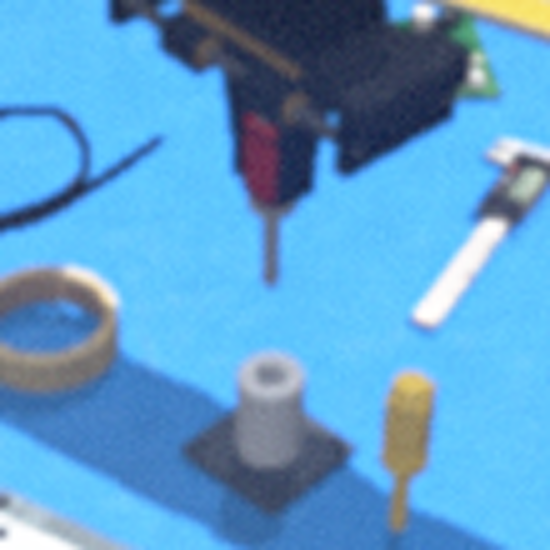

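```bash
python3 -c "
from h import *
C=load();S=C['scene']
print(ray(S,(270/5+270-.5,281/5+110-.5),.132),ray(S,(271/5+270-.5,375/5+110-.5),.066))"
```

```text
[ 0.5627 -0.1278] [ 0.5583 -0.1242]
```

Request:
arm_command(targets=[[[-0.0053,0,0.0187,0,0,0],[-0.0053,0,0.0187,0,0,0],[-0.0053,0,0.0187,0,0,0],[-0.0053,0,0.0187,0,0,0],[-0.0053,0,0.0187,0,0,0],[-0.0053,0,0.0187,0,0,0],[-0.0053,0,0.0187,0,0,0],[-0.0053,0,0.0187,0,0,0],[-0.0053,0,0.0187,0,0,0],[-0.0053,0,0.0187,0,0,0],[-0.0053,0,0.0187,0,0,0],[-0.005,0,0.0186,0,0,0]]])

```text
time: 5.95
ee_pos: [0.5577, 0.1114, 0.1994]
eef_rot: [0.7, -0.099, 0.098, -0.7]
ft_force: [-0.1, -0.0, -2.2]
width: 0.0237
```

Request:
arm_command(targets=[[[0,0.008,0,0,0,0],[0,0.008,0,0,0,0],[0,0,0,0,0,0],[0,0,0,0,0,0]]])

```text
time: 6.28
ee_pos: [0.5577, 0.1091, 0.183]
eef_rot: [0.701, -0.099, 0.098, -0.7]
ft_force: [-1.4, -0.1, -1.3]
width: 0.0238
```

```bash
python3 -c "
from h import *
go([.5585,.1105,.184],-16)
C=load();s=C['scene']['pixels'];t=C['top']['pixels']
cv2.imwrite('pics/a4.png',np.hstack([cv2.resize(s[160:270,220:330],(550,550),interpolation=2)]))"
```

```text
t 6.28 p [0.5577 0.1091 0.183 ] F [-1.4 -0.1 -1.3] w 0.0238
x az -16.058796434774028 y ax [-0.002  -0.0008 -1.    ]
shift tool mm [ 0.3612 -1.0495  1.5336]
turn [ 0.074  -0.0587 -0.0971]
shift in target axes mm [ 0.3646 -1.0469  1.5346]
```

View pics/a4.png

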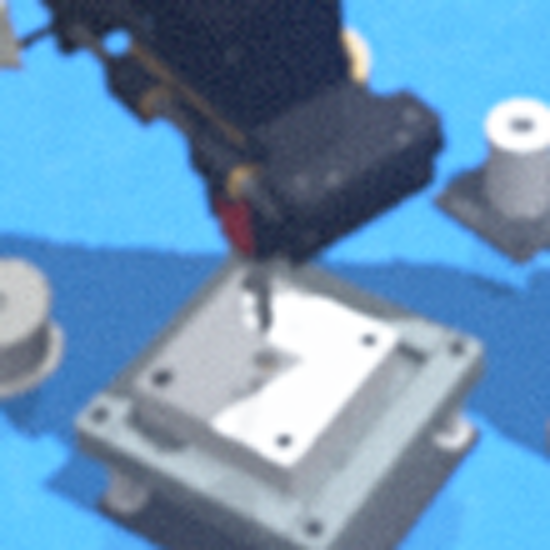

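```bash
python3 -c "
from h import *
C=load();S=C['scene']
cv2.imwrite('pics/a5.png',cv2.resize(S['pixels'][205:245,255:295],(600,600),interpolation=cv2.INTER_CUBIC))
print(proj(S,[[.5577,.1091,.114],[.5577,.1091,.094]]))"
```

```text
[[273.2051 226.0212]
 [273.8454 231.3085]]
```

View pics/a5.png

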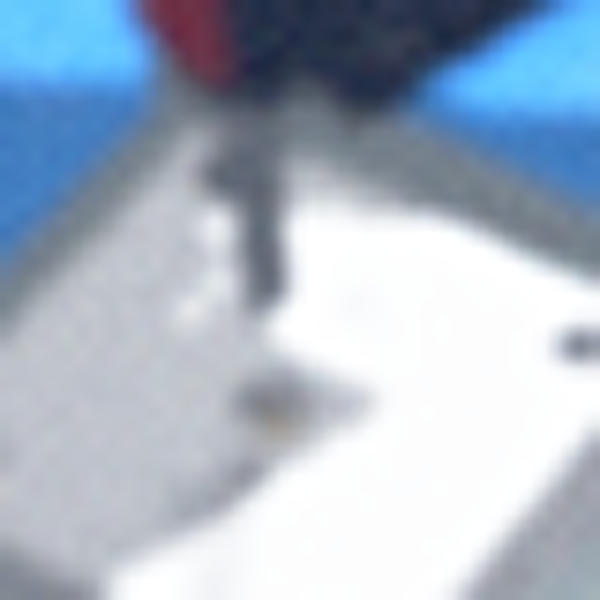

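```bash
python3 -c "
from h import *
s,R=st()
C=load();S=C['scene'];p=s['ee_pos']
k=10;r0,c0=180,250
im=cv2.resize(S['pixels'][r0:r0+60,c0:c0+60],None,fx=k,fy=k,interpolation=cv2.INTER_CUBIC)
for z,col in((0,(0,255,0)),(-.069,(0,255,255)),(-.014,(255,0,255)),(.019,(255,255,0))):
    q=(proj(S,p+[0,0,z])[0]+.5-[c0,r0])*k; cv2.circle(im,tuple(int(v) for v in q),4,col,-1)
q=(proj(S,[.5585,.1105,.094])[0]+.5-[c0,r0])*k; cv2.circle(im,tuple(int(v) for v in q),3,(0,0,255),-1)
cv2.imwrite('pics/a6.png',im)"
```

```text
t 6.48 p [0.5584 0.1099 0.1843] F [ 0.4 -0.1 -2.6] w 0.0236
```

View pics/a6.png

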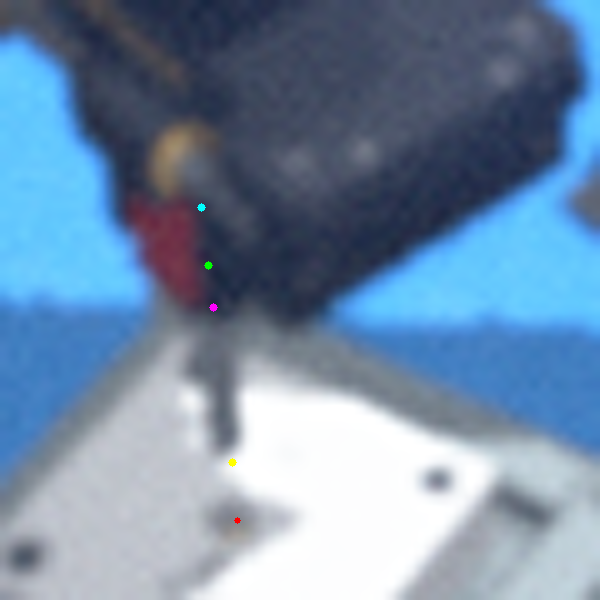

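Request:
arm_command(targets=[[[0,0.004,0,0,0,0],[0,0.004,0,0,0,0],[0,0.003,0,0,0,0],[0,0.002,0,0,0,0],[0,0.001,0,0,0,0],[0,0,0,0,0,0],[0,0,0,0,0,0]]])

```text
time: 7.17
ee_pos: [0.5581, 0.1106, 0.17]
eef_rot: [0.7, -0.098, 0.098, -0.7]
ft_force: [0.4, 0.3, -2.2]
width: 0.0236
```

```bash
cat > look.py <<'E'
from h import *
import sys
s,R=st()
C=load();S=C['scene'];p=s['ee_pos']
k=12;r0,c0=205,250
im=cv2.resize(S['pixels'][r0:r0+45,c0:c0+50],None,fx=k,fy=k,interpolation=cv2.INTER_CUBIC)
for X,col in((p-[0,0,.069],(0,255,255)),(np.array([.5585,.1105,.094]),(0,0,255))):
    q=(proj(S,X)[0]+.5-[c0,r0])*k; cv2.circle(im,tuple(int(v) for v in q),3,col,-1)
cv2.imwrite(sys.argv[1],im)
E
python3 look.py pics/b1.png
```

```text
t 7.17 p [0.5581 0.1106 0.17  ] F [ 0.4  0.3 -2.2] w 0.0236
```

View pics/b1.png

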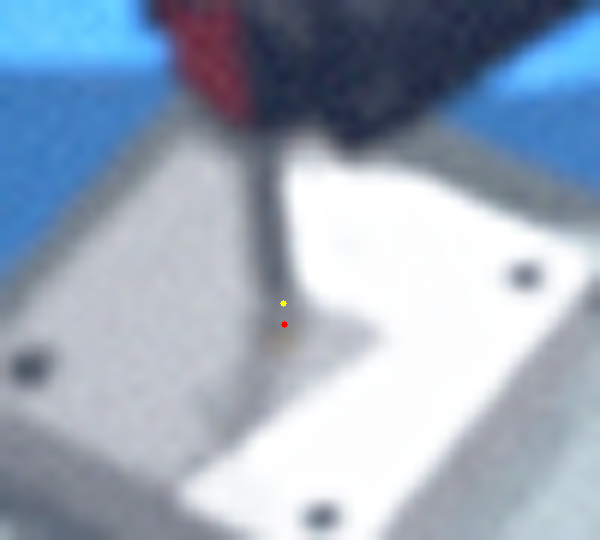

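Request:
arm_command(targets=[[[0,0.001,0,0,0,0],[0,0.001,0,0,0,0],[0,0.001,0,0,0,0],[0,0.001,0,0,0,0],[0,0.001,0,0,0,0],[0,0,0,0,0,0]]])

```text
time: 7.77
ee_pos: [0.558, 0.1105, 0.1648]
eef_rot: [0.7, -0.098, 0.098, -0.7]
ft_force: [0.1, -0.1, -1.1]
width: 0.0241
```

Request:
arm_command(targets=[[[0,0.0007,0,0,0,0],[0,0.0007,0,0,0,0],[0,0.0006,0,0,0,0],[0,0,0,0,0,0]]])

```text
time: 8.1
ee_pos: [0.5581, 0.1106, 0.1629]
eef_rot: [0.7, -0.098, 0.098, -0.7]
ft_force: [-0.1, 0.2, -1.9]
width: 0.0237
```

Request:
arm_command(targets=[[[0,0.0007,0,0,0,0],[0,0.0007,0,0,0,0],[0,0.0006,0,0,0,0],[0,0,0,0,0,0]]])

```text
time: 8.43
ee_pos: [0.5581, 0.1108, 0.161]
eef_rot: [-0.7, 0.098, -0.098, 0.7]
ft_force: [-1.2, 1.0, -1.8]
width: 0.0238
```

Request:
arm_command(targets=[[[0,0.0007,0,0,0,0],[0,0.0007,0,0,0,0],[0,0,0,0,0,0]]])

```text
time: 8.68
ee_pos: [0.5579, 0.1111, 0.1596]
eef_rot: [-0.7, 0.098, -0.098, 0.7]
ft_force: [-0.8, 2.8, -1.3]
width: 0.0235
```

Request:
arm_command(targets=[[[-0.0005,0.0004,0.001,0,0,0],[0,0.0005,0,0,0,0],[0,0.0005,0,0,0,0],[0,0,0,0,0,0]]])

```text
time: 9.02
ee_pos: [0.5578, 0.1116, 0.158]
eef_rot: [0.7, -0.098, 0.098, -0.7]
ft_force: [-1.2, 1.5, -1.3]
width: 0.0236
```

Request:
arm_command(targets=[[[0,0.0008,0,0,0,0],[0,0.0008,0,0,0,0],[0,0,0,0,0,0]]])

```text
time: 9.27
ee_pos: [0.5578, 0.1116, 0.1564]
eef_rot: [0.7, -0.098, 0.098, -0.7]
ft_force: [-0.8, 1.1, -1.8]
width: 0.0241
```

Request:
arm_command(targets=[[[-0.0005,0.0008,0.0005,0,0,0],[0,0.0008,0,0,0,0],[0,0.0008,0,0,0,0],[0,0.0008,0,0,0,0],[0,0.0008,0,0,0,0],[0,0,0,0,0,0]]])

```text
time: 9.77
ee_pos: [0.5575, 0.1121, 0.1524]
eef_rot: [0.7, -0.098, 0.098, -0.7]
ft_force: [0.0, -0.1, -1.6]
width: 0.0235
```

Request:
arm_command(targets=[[[0,0.0008,0,0,0,0],[0,0.0008,0,0,0,0],[0,0.0008,0,0,0,0],[0,0.0008,0,0,0,0]]])

```text
time: 10.1
ee_pos: [0.5576, 0.1123, 0.1493]
eef_rot: [0.7, -0.098, 0.098, -0.7]
ft_force: [-0.8, -0.1, -2.1]
width: 0.0236
```

Request:
arm_command(targets=[[[0,0.0008,0,0,0,0],[0,0.0008,0,0,0,0],[0,0.0008,0,0,0,0],[0,0.0008,0,0,0,0],[0,0,0,0,0,0]]])

```text
time: 10.52
ee_pos: [0.5581, 0.1124, 0.1475]
eef_rot: [0.7, -0.098, 0.099, -0.7]
ft_force: [-2.6, -1.1, 8.7]
width: 0.024
```

Request:
arm_command(targets=[[[0,0.0008,0,0,0,0],[0,0.0008,0,0,0,0],[0,0.0008,0,0,0,0],[0,0.0008,0,0,0,0]]])

```text
time: 10.85
ee_pos: [0.5582, 0.1124, 0.1445]
eef_rot: [0.7, -0.098, 0.099, -0.7]
ft_force: [-3.1, -1.8, 11.1]
width: 0.0238
```

Request:
arm_command(targets=[[[-0.0005,0.0009,0,0,0,0],[0,0.0009,0,0,0,0],[0,0.0009,0,0,0,0],[0,0.0009,0,0,0,0],[0,0.0009,0,0,0,0],[0,0.0009,0,0,0,0]]])

```text
time: 11.35
ee_pos: [0.5581, 0.1124, 0.1393]
eef_rot: [-0.7, 0.097, -0.099, 0.7]
ft_force: [-1.7, -1.2, 11.5]
width: 0.024
```

Request:
arm_command(targets=[[[0,0.0009,0,0,0,0],[0,0.0009,0,0,0,0],[0,0.0009,0,0,0,0],[0,0.0009,0,0,0,0],[0,0.0009,0,0,0,0],[0,0.0009,0,0,0,0]]])

```text
time: 11.85
ee_pos: [0.5581, 0.1124, 0.1339]
eef_rot: [-0.7, 0.097, -0.099, 0.7]
ft_force: [-1.8, -1.3, 10.6]
width: 0.0238
```

Request:
arm_command(targets=[[[0,0.0008,0,0,0,0],[0,0.0008,0,0,0,0],[0,0.0008,0,0,0,0],[0,0.0008,0,0,0,0],[0,0.0008,0,0,0,0],[0,0.0006,0,0,0,0]]])

```text
time: 12.35
ee_pos: [0.5581, 0.1124, 0.1292]
eef_rot: [-0.7, 0.097, -0.099, 0.7]
ft_force: [-2.3, -0.8, 11.0]
width: 0.0235
```

Request:
arm_command(targets=[[[0,0.0005,0,0,0,0],[0,0.0005,0,0,0,0],[0,0.0005,0,0,0,0]]])

```text
time: 12.6
ee_pos: [0.5581, 0.1124, 0.1277]
eef_rot: [-0.7, 0.097, -0.099, 0.7]
ft_force: [-2.6, -1.4, 10.3]
width: 0.0236
```

Request:
arm_command(targets=[[[0,0.0004,0,0,0,0],[0,0.0004,0,0,0,0],[0,0.0004,0,0,0,0]]])

```text
time: 12.85
ee_pos: [0.5581, 0.1124, 0.1265]
eef_rot: [0.7, -0.097, 0.099, -0.7]
ft_force: [-1.7, -1.6, 10.0]
width: 0.0239
```

Request:
arm_command(targets=[[[0,0.0004,0,0,0,0],[0,0.0004,0,0,0,0]]])

```text
time: 13.02
ee_pos: [0.5581, 0.1124, 0.1257]
eef_rot: [-0.7, 0.097, -0.099, 0.7]
ft_force: [-2.2, -1.6, 9.9]
width: 0.0239
```

Request:
arm_command(targets=[[[0,0.0004,0,0,0,0],[0,0,0,0,0,0]]])

```text
time: 13.18
ee_pos: [0.5581, 0.1124, 0.1252]
eef_rot: [-0.7, 0.097, -0.099, 0.7]
ft_force: [-1.7, -0.7, 9.6]
width: 0.024
```

Request:
arm_command(targets=[[[0,0.0004,0,0,0,0],[0,0,0,0,0,0]]])

```text
time: 13.35
ee_pos: [0.5581, 0.1125, 0.1248]
eef_rot: [-0.7, 0.097, -0.099, 0.7]
ft_force: [-0.9, -0.8, 9.1]
width: 0.0242
```

Request:
arm_command(targets=[[[0,0.0004,0,0,0,0],[0,0,0,0,0,0]]])

```text
time: 13.52
ee_pos: [0.5581, 0.1125, 0.1246]
eef_rot: [-0.7, 0.097, -0.099, 0.7]
ft_force: [-2.4, -1.5, 11.0]
width: 0.0238
```

Request:
arm_command(targets=[[[0,0.0004,0,0,0,0],[0,0,0,0,0,0]]])

```text
time: 13.68
ee_pos: [0.5581, 0.1125, 0.1245]
eef_rot: [0.7, -0.097, 0.099, -0.7]
ft_force: [-2.7, -2.1, 13.0]
width: 0.0236
```

Request:
arm_command(targets=[[[0,0.0004,0,0,0,0],[0,0,0,0,0,0]]])

```text
time: 13.85
ee_pos: [0.5582, 0.1125, 0.1244]
eef_rot: [0.7, -0.097, 0.099, -0.7]
ft_force: [-4.4, -2.9, 15.8]
width: 0.0237
```

Request:
arm_command(targets=[[[0,0.0004,0,0,0,0],[0,0,0,0,0,0],[0,0,0,0,0,0]]])

```text
time: 14.1
ee_pos: [0.5582, 0.1126, 0.1243]
eef_rot: [0.7, -0.097, 0.099, -0.7]
ft_force: [-5.0, -3.3, 19.0]
width: 0.0237
```

```bash
python3 -c "
from h import *
st();C=load();s=C['scene']['pixels']
cv2.imwrite('pics/c1.png',cv2.resize(s[190:290,220:330],None,fx=6,fy=6,interpolation=2))"
```

```text
t 14.1 p [0.5582 0.1126 0.1243] F [-5.  -3.3 19. ] w 0.0237
```

View pics/c1.png

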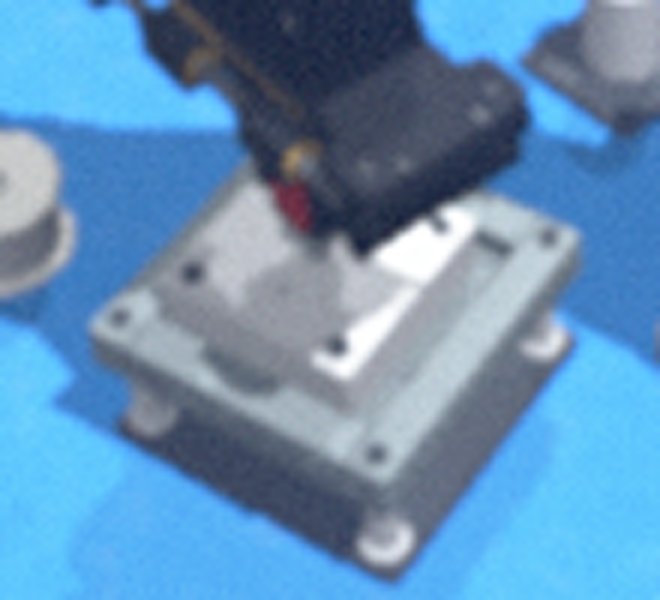

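Request:
arm_command(targets=[[[0,-0.001,0,0,0,0],[0,-0.002,0,0,0,0],[0,-0.003,0,0,0,0],[0,-0.004,0,0,0,0],[0,-0.005,0,0,0,0],[0,-0.005,0,0,0,0],[0,-0.005,0,0,0,0],[0,-0.005,0,0,0,0],[0,-0.005,0,0,0,0],[0,-0.005,0,0,0,0]]])

```text
time: 15.03
ee_pos: [0.5571, 0.1124, 0.1623]
eef_rot: [0.7, -0.098, 0.098, -0.7]
ft_force: [-0.2, -0.2, -1.5]
width: 0.0238
```

Request:
arm_command(targets=[[[0,-0.005,0,0,0,0],[0,-0.008,0,0,0,0],[0,-0.01,0,0,0,0],[0,-0.012,0,0,0,0],[0,-0.008,0,0,0,0],[0,0,0,0,0,0],[0,0,0,0,0,0],[0,0,0,0,0,0]]])

```text
time: 15.7
ee_pos: [0.5569, 0.1123, 0.2044]
eef_rot: [0.7, -0.098, 0.098, -0.7]
ft_force: [-0.5, -0.7, -2.5]
width: 0.0235
```

```bash
python3 -c "
from h import *
go([.557,-.1228,.2],-16)
C=load();s=C['scene']['pixels']
cv2.imwrite('pics/c2.png',cv2.resize(s[170:270,220:330],None,fx=6,fy=6,interpolation=2))"
```

```text
t 15.7 p [0.5569 0.1123 0.2044] F [-0.5 -0.7 -2.5] w 0.0235
x az -15.973374859037076 y ax [-0.0004 -0.0002 -1.    ]
shift tool mm [  64.795     4.4283 -225.9963]
turn [ 0.02    0.0266 -0.0202]
shift in target axes mm [  64.8984    4.3724 -225.9677]
```

View pics/c2.png

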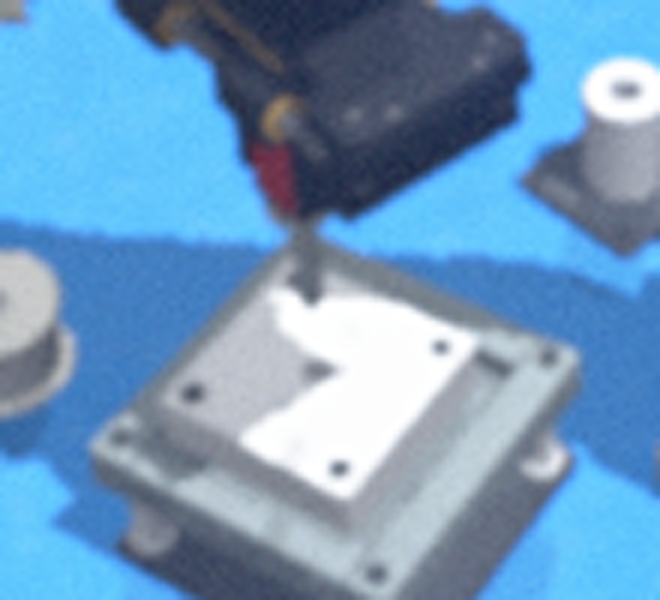

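Request:
arm_command(targets=[[[0.0054,0,-0.0188,0,0,0],[0.0054,0,-0.0188,0,0,0],[0.0054,0,-0.0188,0,0,0],[0.0054,0,-0.0188,0,0,0],[0.0054,0,-0.0188,0,0,0],[0.0054,0,-0.0188,0,0,0],[0.0054,0,-0.0188,0,0,0],[0.0054,0,-0.0188,0,0,0],[0.0054,0,-0.0188,0,0,0],[0.0054,0,-0.0188,0,0,0],[0.0054,0,-0.0188,0,0,0],[0.0054,0,-0.0188,0,0,0]]])

```text
time: 16.8
ee_pos: [0.557, -0.1232, 0.2042]
eef_rot: [-0.7, 0.099, -0.098, 0.7]
ft_force: [-0.0, -0.2, -2.0]
width: 0.0234
```

Request:
arm_command(targets=[[[0,0,0,0,0,0],[0,0,0,0,0,0],[0,0,0,0,0,0],[0,0,0,0,0,0]]])

```text
time: 17.13
ee_pos: [0.5573, -0.1211, 0.2046]
eef_rot: [-0.7, 0.098, -0.098, 0.7]
ft_force: [-0.4, -0.1, -2.0]
width: 0.0238
```

```bash
python3 -c "
from h import *
go([.557,-.1225,.2],-16)"
```

```text
t 17.13 p [ 0.5573 -0.1211  0.2046] F [-0.4 -0.1 -2. ] w 0.0238
x az -15.881564526402526 y ax [-0.0002  0.0004 -1.    ]
shift tool mm [ 0.072   4.5959 -1.4565]
turn [-0.0207  0.1184 -0.017 ]
shift in target axes mm [ 0.0736  4.5965 -1.4547]
```

Lower to just above the mouth (tip z ≈ 72 mm) and check.

Request:
arm_command(targets=[[[0,0.014,-0.0014,0,0,0],[0,0.014,0,0,0,0],[0,0.014,0,0,0,0],[0,0.012,0,0,0,0],[0,0.008,0,0,0,0],[0,0,0,0,0,0],[0,0,0,0,0,0],[0,0,0,0,0,0]]])

```text
time: 17.8
ee_pos: [0.5574, -0.1235, 0.1435]
eef_rot: [0.7, -0.098, 0.099, -0.7]
ft_force: [0.4, -0.8, -2.2]
width: 0.024
```

```bash
python3 -c "
from h import *
go([.557,-.1225,.14],-16)
C=load();s=C['scene']['pixels']
cv2.imwrite('pics/d1.png',cv2.resize(s[140:220,280:370],None,fx=7,fy=7,interpolation=2))"
```

```text
t 17.8 p [ 0.5574 -0.1235  0.1435] F [ 0.4 -0.8 -2.2] w 0.024
x az -15.956063720168457 y ax [ 0.0011 -0.0002 -1.    ]
shift tool mm [-0.6757  3.5108  0.8372]
turn [-0.0054  0.0439  0.0615]
shift in target axes mm [-0.6726  3.5115  0.837 ]
```

View pics/d1.png

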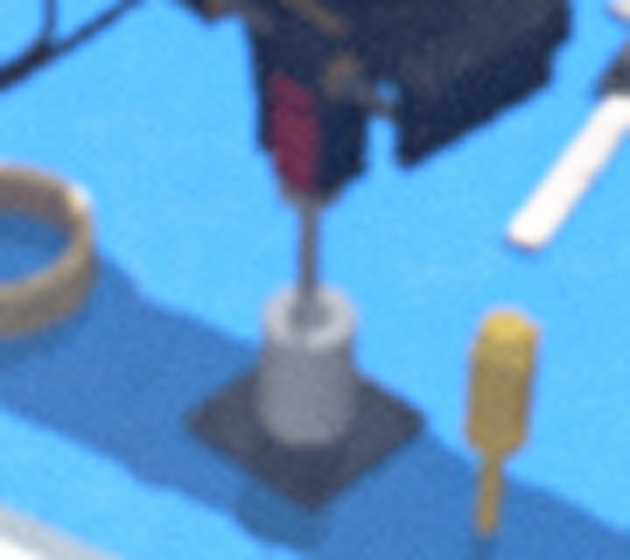

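Request:
arm_command(targets=[[[-0.0004,0.002,0.0004,0,0,0],[0,0.002,0,0,0,0],[0,0.002,0,0,0,0],[0,0.002,0,0,0,0],[0,0.002,0,0,0,0],[0,0,0,0,0,0]]])

```text
time: 18.4
ee_pos: [0.5564, -0.1232, 0.1322]
eef_rot: [-0.7, 0.099, -0.098, 0.7]
ft_force: [-0.2, 0.2, -2.2]
width: 0.0238
```

Request:
arm_command(targets=[[[0,0.004,0,0,0,0],[0,0.004,0,0,0,0],[0,0.004,0,0,0,0],[0,0.004,0,0,0,0],[0,0,0,0,0,0]]])

```text
time: 18.82
ee_pos: [0.5561, -0.1231, 0.1156]
eef_rot: [-0.7, 0.099, -0.098, 0.7]
ft_force: [-1.0, 0.1, -1.7]
width: 0.0235
```

Request:
arm_command(targets=[[[0,0.005,0,0,0,0],[0,0.005,0,0,0,0],[0,0.005,0,0,0,0],[0,0.005,0,0,0,0],[0,0.004,0,0,0,0],[0,0.002,0,0,0,0],[0,0,0,0,0,0]]])

```text
time: 19.4
ee_pos: [0.5563, -0.1231, 0.0901]
eef_rot: [-0.7, 0.099, -0.098, 0.7]
ft_force: [0.1, -0.1, -1.5]
width: 0.0235
```

In the bore without contact. Lower the last 10 mm gently.

Request:
arm_command(targets=[[[0,0.003,0,0,0,0],[0,0.003,0,0,0,0],[0,0.001,0,0,0,0],[0,0.001,0,0,0,0],[0,0,0,0,0,0]]])

```text
time: 19.82
ee_pos: [0.5565, -0.1232, 0.0826]
eef_rot: [0.7, -0.098, 0.098, -0.7]
ft_force: [-0.2, 0.2, -1.5]
width: 0.0238
```

Request:
arm_command(targets=[[[0,0.0005,0,0,0,0],[0,0.0005,0,0,0,0],[0,0.0004,0,0,0,0],[0,0,0,0,0,0]]])

```text
time: 20.15
ee_pos: [0.5566, -0.1232, 0.0813]
eef_rot: [0.7, -0.098, 0.098, -0.7]
ft_force: [-0.1, -0.7, -1.9]
width: 0.024
```

Request:
arm_command(targets=[[[0,0.0005,0,0,0,0],[0,0.0004,0,0,0,0],[0,0,0,0,0,0]]])

```text
time: 20.4
ee_pos: [0.5566, -0.1232, 0.0804]
eef_rot: [0.7, -0.098, 0.098, -0.7]
ft_force: [-0.1, 0.4, -2.4]
width: 0.0235
```

Request:
arm_command(targets=[[[0,0.0004,0,0,0,0],[0,0.0004,0,0,0,0],[0,0,0,0,0,0]]])

```text
time: 20.65
ee_pos: [0.5567, -0.1232, 0.0801]
eef_rot: [0.7, -0.098, 0.098, -0.7]
ft_force: [-2.1, 0.2, 4.5]
width: 0.0235
```

Request:
arm_command(targets=[[[0,0,0,0,0,0],[0,0,0,0,0,0],[0,0,0,0,0,0],[0,0,0,0,0,0],[0,0,0,0,0,0],[0,0,0,0,0,0]]], hand=0.65)

```text
time: 21.15
ee_pos: [0.5567, -0.1232, 0.0796]
eef_rot: [0.7, -0.098, 0.098, -0.7]
ft_force: [-1.0, 0.8, -0.2]
width: 0.0532
```

Request:
arm_command(targets=[[[0,-0.006,0,0,0,0],[0,-0.01,0,0,0,0],[0,-0.014,0,0,0,0],[0,-0.018,0,0,0,0],[0,-0.02,0,0,0,0],[0,-0.02,0,0,0,0],[0,-0.02,0,0,0,0],[0,-0.016,0,0,0,0],[0,0,0,0,0,0],[0,0,0,0,0,0]]])

```text
time: 21.98
ee_pos: [0.5572, -0.1231, 0.2052]
eef_rot: [0.7, -0.097, 0.099, -0.7]
ft_force: [-0.3, -0.8, 0.3]
width: 0.0562
```

Back away along −z of the tool so the top camera also sees everything.

Request:
arm_command(targets=[[[-0.003,0,-0.025,0,0,0],[-0.003,0,-0.03,0,0,0],[-0.003,0,-0.03,0,0,0],[-0.003,0,-0.03,0,0,0],[-0.003,0,-0.03,0,0,0],[-0.003,0,-0.03,0,0,0],[-0.003,0,-0.025,0,0,0],[0,0,0,0,0,0],[0,0,0,0,0,0],[0,0,0,0,0,0]]])

```text
time: 22.82
ee_pos: [0.4815, -0.3088, 0.2031]
eef_rot: [-0.7, 0.098, -0.098, 0.701]
ft_force: [0.4, 0.5, 0.5]
width: 0.0562
```

```bash
python3 -c "
from h import *
st();C=load();s=C['scene']['pixels'];t=C['top']['pixels']
cv2.imwrite('pics/e1.png',np.vstack([np.hstack([cv2.resize(s[155:235,230:340],(400,290),interpolation=2),cv2.resize(s[155:215,295:355],(290,290),interpolation=2)]),cv2.resize(t[155:235,225:415],(690,290),interpolation=2)]))"
```

```text
t 22.82 p [ 0.4815 -0.3088  0.2031] F [0.4 0.5 0.5] w 0.0562
```

View pics/e1.png

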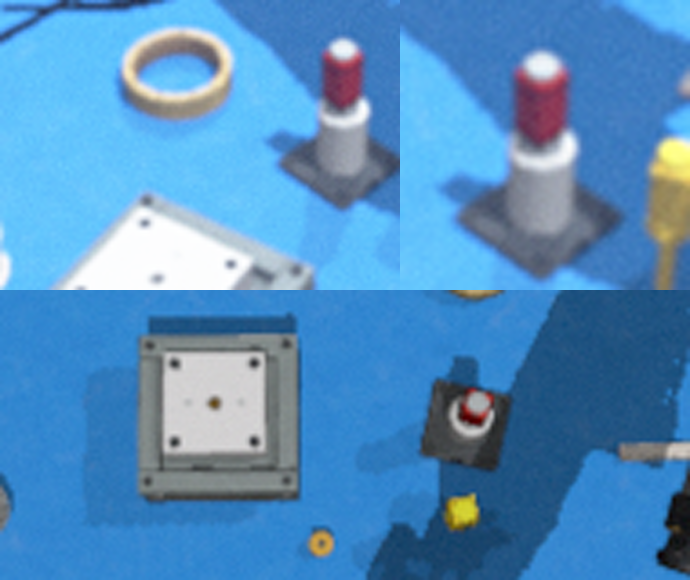

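```bash
python3 -c "
from h import *
s,_=st();print(np.abs(s['joint_vel']).max());print(r.close_job())"
```

```text
t 22.92 p [ 0.482  -0.3082  0.2034] F [-0.9  0.1 -0.8] w 0.0563
0.0031775284810168962
the job is handed in; nothing more can be done
None
```

I pressed the bush down to a hard stop, hung the red ejector back in its rest and let go. The job was handed in at about 23 s of the 72 s allowed.

- **Finding the hole:** the tip went in on the first descent. The nose touched the hole's edge with a side force of about 3 N, which I eased by shifting the tool about 1 mm.
- **Pressing:** the bush moved with a reading of about 10–12 N. It then stopped with the tip at about z = 55 mm, against 56 mm expected for the cup floor. The highest force reading was 19 N up, plus 6 N sideways, about 21 N on the stand once the ejector's weight is added. That is under the 30 N limit.
- **Putting it back:** the collar touched the mouth of the rest at the same tool height (80 mm) at which I had gripped it. After backing away, both cameras showed the ejector upright in the rest. The new bush and the yellow ejector looked unmoved. The dish was cropped out of the last pictures and the calliper was only partly in view. The gripper never went near the dish and passed above the calliper's area at z ≈ 0.2 m.

**What I could not confirm:**
- **Cup floor not seen:** no camera sees the cup floor. That the bush stands there rests on the hard stop and its height.
- **Tip position disagreed:** before the descent, the scene camera put the tip about 1–2 pixels (several mm) away from where the arm's own readings placed it. Feeling for the hole settled this.

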